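# Put the balance weights back in their block

## Task

The balance has been checked, so put the four steel weights that are still out (the largest is on the balance pan) back in the wooden weight block in order of size, each upright and fully down in its own pocket: the largest in the widest pocket and so on down the row. Set them down gently without letting them drop, and do not shift the tiny weight already in its pocket, the red-stoppered bottle or the small glass beaker.

Things in the scene. Friction and masses are not known exactly. Their poses are not given: they have to be found in the camera images.
- weight_block: Pale wooden block, 70 x 215 x 26 mm, fast on the bench, turned any way round. Origin: centre of its underside. Five round pockets in a row along its y axis, at x = 0: y = +72.5, +23.5, -17.5, -53.5, -85 mm, diameters 46, 36, 30, 26, 21 mm, mouths with a 3 mm chamfer. Their flat floors are at z = 12 mm, 14 mm below the block's top
- weight_large: Largest stainless steel balance weight, 0.5 kg: straight round body 38 mm in diameter, 52 mm high, with a narrower neck and knob above (knob 24 mm), 68 mm high in all. Origin: centre of its underside; z up. Starts on the balance pan, 65 mm above the bench. Belongs in the 46 mm pocket (block y = +72.5 mm)
- weight_medium: Second stainless weight, 0.2 kg: body 28 mm in diameter and 39 mm high, knob 18 mm, 51 mm high in all. Origin: centre of its underside. Starts upright on the bench. Belongs in the 36 mm pocket (block y = +23.5 mm)
- weight_small: Third stainless weight, 0.1 kg: body 22 mm in diameter and 31 mm high, knob 15 mm, 41.5 mm high in all. Origin: centre of its underside. Starts upright on the bench. Belongs in the 30 mm pocket (block y = -17.5 mm)
- weight_smaller: Fourth stainless weight, 0.05 kg: body 18 mm in diameter and 24.5 mm high, knob 12 mm, 33 mm high in all. Origin: centre of its underside. Starts upright on the bench. Belongs in the 26 mm pocket (block y = -53.5 mm)
- weight_seated: Tiny stainless weight, 13 mm in diameter, 26 mm high, 0.02 kg, that already stands in the 21 mm pocket at the end of the block; leave it there. Origin: centre of its underside
- balance: Grey and white laboratory balance, 240 mm deep, 190 mm wide, that stays put; its display and keys face the robot (its -x side). Origin: centre of its underside. Flat round steel pan 124 mm in diameter, centred 36 mm behind the origin (+x), top 65 mm above the bench; the housing is nowhere higher than the pan
- red_bottle: Small round glass bottle with a red stopper, 38 mm in diameter, 58 mm high, loose on the bench; leave it standing. Origin: centre of its underside
- glass_beaker: Small clear glass beaker, 64 x 72 mm over rim and spout, 78 mm high, empty and loose on the bench; leave it standing. Origin: centre of its underside
Not all that is in view belongs to the job. What is shaped like the weight_large but purple is not meant.

How it is judged (in metres and radians):
At the end, for the whole second after the job is handed in: Each of the four weights stands in its own pocket: within 8 mm of the pocket's centre along each of the block's axes, underside within 3 mm of the pocket floor, leaning less than 0.1 rad, at rest; the tiny weight stands in its own pocket within the same limits (x of weight_large in the frame of weight_block between -0.008 and 0.008 m and y of weight_large in the frame of weight_block between 0.0645 and 0.0805 m and z of weight_large in the frame of weight_block between 0.009 and 0.015 m and angle between each of weight_large, weight_medium, weight_small, weight_smaller, weight_seated's own z axis and vertical below 0.1 rad and linear speed of each of weight_large, weight_medium, weight_small, weight_smaller, weight_seated below 0.02 m/s and x of weight_medium in the frame of weight_block between -0.008 and 0.008 m and y of weight_medium in the frame of weight_block between 0.0155 and 0.0315 m and z of weight_medium in the frame of weight_block between 0.009 and 0.015 m and x of weight_small in the frame of weight_block between -0.008 and 0.008 m and y of weight_small in the frame of weight_block between -0.0255 and -0.0095 m and z of weight_small in the frame of weight_block between 0.009 and 0.015 m and x of weight_smaller in the frame of weight_block between -0.008 and 0.008 m and y of weight_smaller in the frame of weight_block between -0.0615 and -0.0455 m and z of weight_smaller in the frame of weight_block between 0.009 and 0.015 m and x of weight_seated in the frame of weight_block between -0.008 and 0.008 m and y of weight_seated in the frame of weight_block between -0.093 and -0.077 m and z of weight_seated in the frame of weight_block between 0.009 and 0.015 m); the robot touches nothing.
It fails at once if a weight was let drop (falling free of the fingers faster than 0.7 m/s, a fall of more than 25 mm) ((linear speed of weight_large above 0.7 m/s and contact force between the fingers and weight_large below 0.05 N) or (linear speed of weight_medium above 0.7 m/s and contact force between the fingers and weight_medium below 0.05 N) or (linear speed of weight_small above 0.7 m/s and contact force between the fingers and weight_small below 0.05 N) or (linear speed of weight_smaller above 0.7 m/s and contact force between the fingers and weight_smaller below 0.05 N)).
It fails at once if the tiny weight in the block was shifted by more than 15 mm or tipped (distance of weight_seated from where it was at the start of the episode above 0.015 m or angle between weight_seated's own z axis and vertical above 0.3 rad).
It fails at once if the red-stoppered bottle was shifted by more than 15 mm or tipped (distance of red_bottle from where it was at the start of the episode above 0.015 m or angle between red_bottle's own z axis and vertical above 0.3 rad).
It fails at once if the small glass beaker was shifted by more than 15 mm or tipped (distance of glass_beaker from where it was at the start of the episode above 0.015 m or angle between glass_beaker's own z axis and vertical above 0.3 rad).
It also fails if it takes over 122 s, if anything falls off the work surface, if the arm or the gripper's body presses on something with over 40 N, if the wrist force passes 120 N, or if a joint passes its speed limit or range.

## Robot

A 6-joint arm with a two-finger parallel gripper is mounted at the origin on a cart in front of the work surface, level with it; the furniture and walls round the work are solid. World frame = base frame: x ahead of the robot, y to its left, z up, the work surface at z = 0. Lengths are in mm, angles in rad, forces in N, time in s.
With the tool pointing down it reaches from about 400 to 925 mm from the base axis. Payload 12.5 kg.
Tool frame: the origin (TCP) lies midway between the tips of the shut fingers; the grasp point (between the pads) lies 19 mm behind it (env.pinch_z is the z of the grasp point in the tool frame, in mm); z points along the fingers, y is the line along which they close (so a half turn about z gives the same grasp; the last joint's range is limited). The gripper opens to 95 mm and grips with 3 to 60 N. Pads are 20 mm wide; open, the fingers measure 119 mm over their backs; the gripper's body (75 mm by 180 mm) begins 59 mm behind the grasp point.
Start: joints at [-1.358, 0.491, 1.559, -0, 1.092, -0.106], TCP at [195.915, -593.518, 214.661] pointing down, gripper open.
Joint ranges: [-3.1, 3.1], [-0.84, 2.19], [0.05, 2.79], [-1.13, 4.28], [0.06, 2.93], [-2.69, 2.69]. Speed limits (rad/s): [2.22, 2.22, 2.79, 3.14, 3.14, 3.14].

## Interface

Orientations are given as [roll, pitch, yaw] about the fixed x, y, z axes, in that order (R = Rz(yaw) Ry(pitch) Rx(roll)).
In Python, from cell import env, eyes gives the robot as it stands.
- The arm moves only by the shell command python3 -m inch 'ROWS'. ROWS is JSON, a list of rows, each a list of 3 entries, a list of its own where there are three numbers: the shift along the tool's x, y, z in units of 60 mm (1.0 is 60 mm), then the turn about the tool's z in units of 5 degrees (1.0 is 5 degrees), then the closure, from -1 (fully open) to 1 (shut). In form: [[[tx, ty, tz], turn, claw], ...]. A call has exactly 10 rows; each row shifts and turns the commanded pose from where the row before left it, along the tool's axes as they then stand; what a row does not reach is not made up. A row lasts 1/8 s, in which the tool goes at most 62.5 mm and 10.7 degrees, less where a joint would pass 70% of its speed; a pose out of reach is approached as far as the arm can. A call is refused whole if a number of a shift passes 1 or a number of a turn 1, either way. A call with a gripper value outside its range is refused whole. The fingers move at their own pace and stop on an object; the grip force is fixed at half the most. Time passes only in rows, so rows that do not move let the fingers close, or fill a call up. It gives the time, the measured TCP pose, the force, the opening and the grip force at its end, in the units of the state.
- env.state(): the state, without advancing time (a new reading comes with each control period).
- eyes.read_camera(name): name is "scene" or "top" or "wrist"; returns a dict with "pixels" (480x640x3 uint8, red, green, blue), "fx", "fy", "cx", "cy" (pixels), "extrinsics" (4x4, takes a point from world to camera coordinates). Camera axes: x right, y down, z forward; pixel columns grow to the right and rows downward; lengths in mm; the calibration is good to about 2 mm. A picture is of the moment at which its call begins. There is no depth.
- env.job_done(): hands the job in; it is judged then, once.
Trained networks look in a picture, given as the dict that the camera call returned (one of the last four; its "shot" number tells which), for a name from the list of things; names that differ only in an ending like _2 or _b are one class to them, and where a whole thing is asked for, a point or a joint stands for the part that bears it (a point fixed in the world has none). Each returns a list of dicts, best first, with "score" (0 to 1); they miss things now and then, are a little off and sometimes report something else, mostly with a low value. They report only what shows in the picture. A call takes as long as a camera call. They do not tell look-alikes from the thing itself.
- eyes.boxes_of(name, picture): "centre" ([row, column] in pixels, amid what is visible of it).
- eyes.cut_out(name, picture): "mask" (480x640 bool, what is visible of it) and "centre" ([row, column] in pixels, amid what is visible of it).
- eyes.spot_point(name, picture): "centre" ([row, column] in pixels: a listed point, or the origin of a listed thing).
The state is a dict: "t": time; "joints": joint angles; "qvel": joint speeds; "tau": joint torques, N m; "eef_pos": TCP position; "tcp_rot": TCP orientation; "ft_force": force on the tool from outside, world axes, zero at the start; "moment": the same for the moment, N m; "opening": opening from 0.0 (shut) to 1.0 (fully open); "grip_force": force on a finger pad.
Only numpy, scipy, OpenCV 4.12 (cv2) and the standard library are available. Lean on these libraries where they do the work, as an engineer would, in place of code of your own. Each camera call takes 0.05 s, during which the arm holds its last target. There are 200 camera calls.

## Working session

There is one attempt and no reset: what is moved stays moved. The work goes in short steps, Python scripts to look and compute and a shell command to move; the robot and the scene stay as the last step left them, time stands still between calls to the robot, and variables do not carry over. Pictures are saved under pics/ and viewed, at most 14 in all, crops included, and the job is handed in when it is done.

```bash
ls; mkdir -p pics
cat > h.py <<'E'
import numpy as np, cv2
from cell import env, eyes
def ray(p, rc):
    E=np.array(p["extrinsics"]);R=E[:3,:3];t=E[:3,3]
    d=R.T@np.array([(rc[1]-p["cx"])/p["fx"],(rc[0]-p["cy"])/p["fy"],1]);return -R.T@t,d
def onz(p,rc,z):
    o,d=ray(p,rc);return (o+d*(z-o[2])/d[2])
def proj(p,X):
    E=np.array(p["extrinsics"]);c=E[:3,:3]@np.array(X)+E[:3,3]
    return [c[1]/c[2]*p["fy"]+p["cy"],c[0]/c[2]*p["fx"]+p["cx"]]
def save(n,p,crop=None,s=1):
    im=p["pixels"][:,:,::-1]
    if crop: im=im[crop[0]:crop[1],crop[2]:crop[3]]
    cv2.imwrite("pics/"+n,cv2.resize(im,None,fx=s,fy=s,interpolation=cv2.INTER_CUBIC))
E
python3 - <<'E'
from h import *
print(env.state(), env.pinch_z)
Z=dict(weight_block=0,weight_large=65,weight_medium=0,weight_small=0,weight_smaller=0,weight_seated=12,balance=0,red_bottle=0,glass_beaker=0)
for c in("top","scene"):
    p=eyes.read_camera(c);save(c+"1.png",p)
    print(c,np.round(ray(p,[240,320])[0]))
    for n,z in Z.items():
        for r in eyes.spot_point(n,p)[:3]:
            print(n,round(r["score"],2),np.round(r["centre"]),np.round(onz(p,r["centre"],z)[:2],1))
E
```

```text
pics
{'t': 0.0, 'joints': array([-1.35760943e+00,  4.91557522e-01,  1.55947238e+00, -3.53236198e-05,
        1.09170225e+00, -1.05596351e-01]), 'qvel': array([-0.00013387, -0.0008931 , -0.00022289,  0.00015472,  0.00020337,
       -0.0003228 ]), 'tau': array([-1.64781231e-04, -6.12650299e+01, -2.58185399e+01,  6.93572662e-02,
        4.82584024e-02, -9.73286024e-05]), 'eef_pos': array([ 195.8430193 , -593.25318722,  214.0551217 ]), 'tcp_rot': array([-3.14045620e+00, -8.89501491e-05,  3.18799500e-01]), 'ft_force': array([ 0.2433538 , -0.30032905,  0.45022936]), 'moment': array([ 0.04929182, -0.02636136, -0.00922844]), 'grip_force': 0.0, 'opening': 1.0002018782721427} -18.8
top [ 356.  -14. 1131.]
weight_block 0.88 [279. 174.] [441.2 281. ]
weight_large 0.67 [258. 381.] [ 475.5 -174.6]
weight_large 0.6 [230. 459.] [ 532.1 -345.9]
weight_large 0.56 [240. 348.] [ 514.4 -106.1]
weight_medium 0.57 [252. 310.] [498.3 -24.3]
weight_small 0.5 [240. 350.] [ 523.3 -115.8]
weight_smaller 0.45 [278. 277.] [439.4  50.6]
weight_seated 0.59 [317. 182.] [356.9 258.7]
balance 0.79 [249. 444.] [ 500.4 -328.5]
red_bottle 0.61 [290. 320.] [412.8 -46.1]
glass_beaker 0.61 [195. 335.] [629.  -84.6]
scene [-311. -837.  608.]
weight_block 0.97 [224. 225.] [464.7 300.4]
weight_large 0.78 [286. 374.] [ 412.2 -250.1]
weight_large 0.65 [260. 321.] [ 413.8 -105.8]
weight_large 0.59 [280. 454.] [ 537.1 -345. ]
weight_medium 0.84 [260. 320.] [497.9 -19. ]
weight_small 0.64 [269. 363.] [ 535.6 -116.6]
weight_small 0.5 [281. 454.] [ 635.1 -286.7]
weight_smaller 0.49 [258. 284.] [448.7  48.8]
balance 0.91 [313. 438.] [ 506.7 -336.1]
red_bottle 0.61 [276. 302.] [420.5 -42.6]
glass_beaker 0.35 [284. 453.] [ 624.3 -291.5]
```

View pics/top1.png

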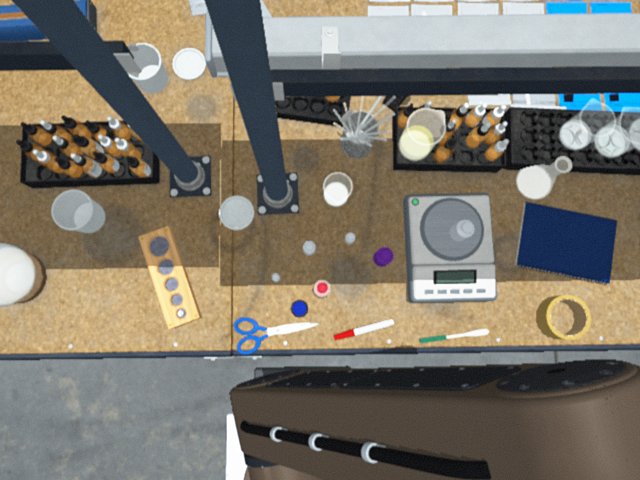

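View pics/scene1.png

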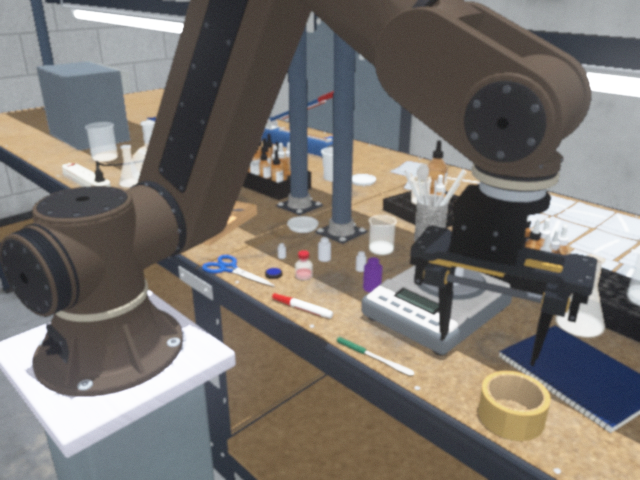

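The top view shows:
- **Purple look-alike:** (256,383).
- **Large steel weight:** on the pan at (230,462).
- **Other weights:** medium at (247,309), small at (238,350) and smaller at (278,276).
- **Bottle and beaker:** bottle cap at (289,321), beaker at (188,337). There is a second beaker near (210,237).
- **Block:** (279,170), with its largest pocket at the far end and the tiny weight at about (313,180).

Candidates for weight_large are (230,462) steel, (256,383) purple and (238,350) small steel. I choose the one on the pan.

Run:
```python
from h import *
p=eyes.read_camera("top")
im=p["pixels"][:,:,::-1]
a=cv2.resize(im[170:320,260:500],None,fx=3.3,fy=3.3,interpolation=cv2.INTER_CUBIC)[:300]
a=cv2.resize(im[210:300,260:490],(780,305),interpolation=cv2.INTER_CUBIC)
b=cv2.resize(im[220:335,130:210],None,fx=2.55,fy=2.55,interpolation=cv2.INTER_CUBIC)
b=cv2.copyMakeBorder(b,0,0,0,780-b.shape[1],cv2.BORDER_CONSTANT)
cv2.imwrite("pics/crop.png",np.vstack([a,b]))
# block mask
for n,z in [("weight_block",26),("weight_large",120),("weight_medium",45),("weight_small",36),("weight_smaller",28),("weight_seated",38)]:
    for r in eyes.cut_out(n,p)[:2]:
        m=r["mask"].astype(np.uint8)
        c=max(cv2.findContours(m,0,1)[0],key=cv2.contourArea)
        q=np.array([onz(p,[v[0][1],v[0][0]],z)[:2] for v in c],np.float32)
        print(n,round(r["score"],2),np.round(r["centre"]),np.round(onz(p,r["centre"],z)[:2]),cv2.minAreaRect(q))
w=eyes.read_camera("wrist");E=np.array(w["extrinsics"]);print(np.round(E,3),np.round(-E[:3,:3].T@E[:3,3]),w["fx"])
```

```text
weight_block 0.76 [276. 170.] [446. 283.] ((446.5459289550781, 284.4861145019531), (217.46517944335938, 76.33817291259766), 19.57801628112793)
weight_large 0.95 [229. 460.] [ 525. -330.] ((523.6060180664062, -333.521728515625), (37.5113525390625, 52.975399017333984), 32.47276306152344)
weight_large 0.5 [254. 384.] [ 477. -174.] ((472.5589294433594, -170.70223999023438), (33.462886810302734, 42.63323211669922), 32.68983459472656)
weight_medium 0.52 [249. 310.] [499. -25.] ((502.30535888671875, -21.036733627319336), (23.949079513549805, 28.52955436706543), 89.18611907958984)
weight_small 0.45 [239. 350.] [ 521. -113.] ((524.4478759765625, -111.66957092285156), (19.8458194732666, 24.585479736328125), 88.52934265136719)
weight_smaller 0.52 [280. 276.] [435.  50.] ((440.5008239746094, 52.02368927001953), (15.322418212890625, 17.562700271606445), 89.67696380615234)
weight_smaller 0.23 [229. 463.] [ 542. -367.] ((539.3973388671875, -362.24334716796875), (37.27791976928711, 57.795257568359375), 32.46697235107422)
weight_seated 0.57 [316. 181.] [360. 254.] ((366.6216735839844, 254.05303955078125), (13.07419204711914, 10.594829559326172), 89.13352966308594)
[[ 3.14000e-01 -9.49000e-01  0.00000e+00 -6.24466e+02]
 [-9.19000e-01 -3.04000e-01  2.51000e-01 -3.06130e+01]
 [-2.38000e-01 -7.90000e-02 -9.68000e-01  3.89390e+02]
 [ 0.00000e+00  0.00000e+00  0.00000e+00  1.00000e+00]] [ 261. -571.  385.] 412.2238965053738
```

View pics/crop.png

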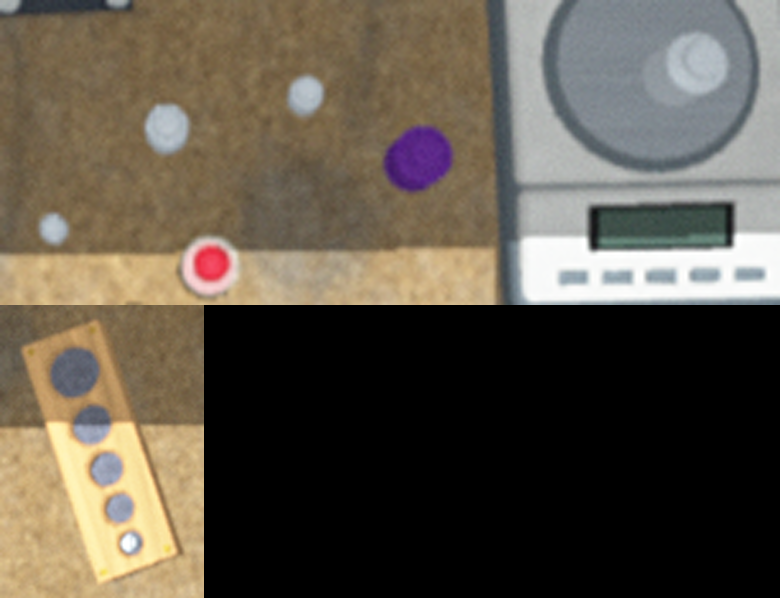

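The crop confirms that the round steel weight with a knob on the pan, at pixel (229,465), is weight_large. The purple one is the decoy. The block's row runs at about 19.6° and the tool is already near that yaw. Moving above the large weight.

```bash
python3 -m inch '[[[0.66,-0.217,0],0,-1],[[0.66,-0.217,0],0,-1],[[0.66,-0.217,0],0,-1],[[0.66,-0.217,0],0,-1],[[0.66,-0.217,0],0,-1],[[0.66,-0.217,0],0,-1],[[0.66,-0.217,0],0,-1],[[0.66,-0.217,0],0,-1],[[0.66,-0.217,0],0,-1],[[0.66,-0.217,0],0,-1]]'
cat > look.py <<'E'
import sys
from h import *
# usage: look.py pic name z_top  : body seen, intersect with both wrist and top view
p=eyes.read_camera("wrist");save(sys.argv[1],p)
print(env.state()["eef_pos"],env.state()["tcp_rot"])
for a in sys.argv[2:]:
    n,z=a.split(":")
    for r in eyes.spot_point(n,p)[:2]: print("pt",n,round(r["score"],2),np.round(r["centre"]),np.round(onz(p,r["centre"],float(z))[:2],1))
    for r in eyes.cut_out(n,p)[:2]:
        m=r["mask"];ys,xs=np.nonzero(m);print("mask",n,round(r["score"],2),np.round(r["centre"]),m.sum(),ys.min(),ys.max(),xs.min(),xs.max())
E
python3 look.py w1.png weight_large:65
```

```text
t: 2.65
eef_pos: [532.2, -344.9, 214.7]
tcp_rot: [3.141, -0.0, 0.319]
ft_force: [0.2, -0.2, -0.0]
opening: 1.002
grip_force: 0.0
[ 535.29829463 -342.08571739  214.60038761] [-3.14146034e+00 -1.40707418e-03  3.20891575e-01]
pt weight_large 0.79 [228. 316.] [ 526.4 -346.5]
pt weight_large 0.62 [205. 138.] [ 500.  -207.8]
mask weight_large 0.81 [237. 316.] 2798 203 268 285 339
mask weight_large 0.71 [213. 122.] 2599 186 237 91 158
```

View pics/w1.png

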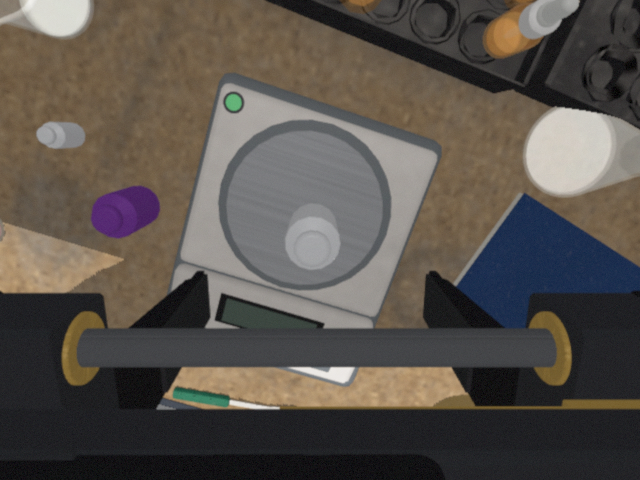

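The knob top is at about (row 247, col 312) and the body top disc at about (243,312). The purple decoy at (212,122) is well clear.

```bash
cat >> h.py <<'E'
def to(t):  # world target -> tool-axis shift in units of 60mm, and yaw
    s=env.state();d=(np.array(t)-s["eef_pos"][:len(t)]);y=s["tcp_rot"][2];c,q=np.cos(y),np.sin(y)
    return np.round([ (d[0]*c+d[1]*q)/60, (d[0]*q-d[1]*c)/60, (-d[2]/60 if len(t)>2 else 0)],3), round(float(y),4)
E
python3 - <<'E'
from h import *
p=eyes.read_camera("wrist")
g=cv2.cvtColor(p["pixels"],cv2.COLOR_RGB2GRAY)[195:285,270:360]
c=cv2.HoughCircles(g,cv2.HOUGH_GRADIENT,1,3,param1=80,param2=12,minRadius=13,maxRadius=32)
print(c[0][:6]+[270,195,0])
for x,y,r in (c[0][:6]+[270,195,0]): print(onz(p,[y,x],133),onz(p,[y,x],117),r)
print(onz(p,[247,312],133),onz(p,[243,312.5],117),onz(p,[228,316],65))
t=eyes.read_camera("top")
print(onz(t,[228.3,466],133),onz(t,[228.6,465.5],117))
print(to([533,-346,120]))
E
```

```text
[[312.5        244.5         27.70000076]
 [313.5        226.5         23.        ]
 [312.5        237.5         31.39999962]
 [311.5        240.5         28.        ]
 [312.5        251.5         21.60000038]
 [311.5        247.5         30.29999924]]
[ 530.60708478 -342.0202161   133.        ] [ 526.3670516  -343.27906482  117.        ] 27.700000762939453
[ 541.89093976 -338.93707609  133.        ] [ 538.36907471 -339.9996964   117.        ] 23.0
[ 534.9479875  -340.58061487  133.        ] [ 530.98423384 -341.74783926  117.        ] 31.399999618530273
[ 532.89230267 -340.59754351  133.        ] [ 528.79771364 -341.76584533  117.        ] 28.0
[ 526.22761577 -343.47260731  133.        ] [ 521.7088485  -344.82389439  117.        ] 21.600000381469727
[ 528.53404698 -342.03995387  133.        ] [ 524.16207399 -343.30005881  117.        ] 30.299999237060547
[ 528.947037   -342.23697552  133.        ] [ 527.35988255 -342.94980597  117.        ] [ 526.39191065 -345.72522036   65.        ]
[ 524.9627466  -338.54502047  133.        ] [ 527.06897078 -342.67644614  117.        ]
(array([0.034, 0.013, 1.576]), 0.3192)
```

```bash
python3 -m inch '[[[-0.065,-0.055,0.3],0.2,-1],[[0,0,0.4],0,-1],[[0,0,0.4],0,-1],[[0,0,0.4],0,-1],[[0,0,0.4],0,-1],[[0,0,0.26],0,-1],[[0,0,0],0,0.5],[[0,0,0],0,1],[[0,0,0],0,1],[[0,0,0],0,1]]'; python3 -m inch '[[[0,0,0],0,1],[[0,0,0],0,1],[[0,0,-0.1],0,1],[[0,0,-0.2],0,1],[[0,0,-0.3],0,1],[[0,0,-0.3],0,1],[[0,0,-0.3],0,1],[[0,0,-0.3],0,1],[[0,0,0],0,1],[[0,0,0],0,1]]'; python3 look.py w2.png weight_large:65
```

```text
t: 4.15
eef_pos: [526.6, -344.0, 85.7]
tcp_rot: [3.141, -0.0, 0.301]
ft_force: [0.6, -0.3, 0.4]
opening: 0.637
grip_force: 0.0
t: 5.4
eef_pos: [526.2, -343.7, 174.8]
tcp_rot: [-3.141, 0.0, 0.301]
ft_force: [-0.1, 0.6, -5.5]
opening: 0.393
grip_force: 30.0
[ 526.12131784 -343.59998399  174.41322577] [-3.14070892e+00  6.45767012e-04  3.01330226e-01]
pt weight_large 0.75 [211. 125.] [ 501.6 -212.5]
pt weight_large 0.58 [272. 318.] [ 498.6 -353. ]
mask weight_large 0.83 [293. 320.] 7406 237 371 266 367
mask weight_large 0.61 [216. 106.] 3583 188 247 65 146
```

View pics/w2.png

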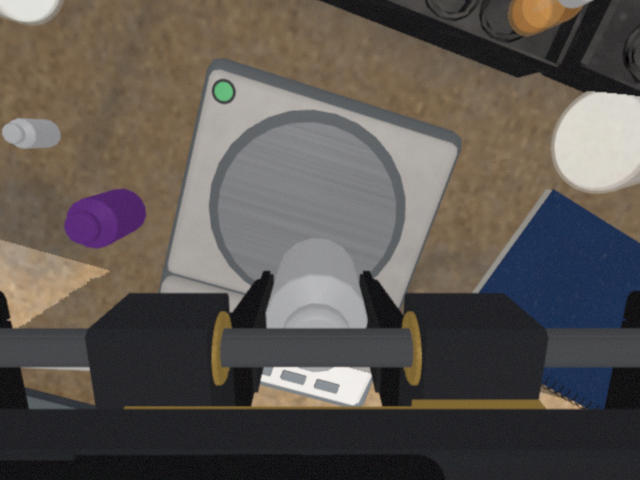

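The large weight is held between the fingers, at about (300,318). Carrying it level towards the block.

```bash
python3 -m inch '[[[0.04,-0.2,0],0,1],[[0.04,-0.4,0],0,1],[[0.04,-0.5,0],0,1],[[0.05,-0.55,0],0,1],[[0.05,-0.55,0],0,1],[[0.05,-0.55,0],0,1],[[0.05,-0.55,0],0,1],[[0.05,-0.55,0],0,1],[[0.05,-0.55,0],0,1],[[0.05,-0.55,0],0,1]]'; python3 -m inch '[[[0.05,-0.55,0],0,1],[[0.05,-0.55,0],0,1],[[0.05,-0.55,0],0,1],[[0.05,-0.55,0],0,1],[[0.05,-0.55,0],0,1],[[0.05,-0.55,0],0,1],[[0.05,-0.55,0],0,1],[[0.05,-0.55,0],0,1],[[0.05,-0.45,0],0,1],[[0.05,-0.28,0],-0.47,1]]'
python3 -m inch '[[[0,-0.1,0],0,1],[[0,0,0],0,1],[[0,0,0],0,1],[[0,0,0],0,1],[[0,0,0],0,1],[[0,0,0],0,1],[[0,0,0],0,1],[[0,0,0],0,1],[[0,0,0],0,1],[[0,0,0],0,1]]'; python3 look.py w3.png weight_block:0 weight_seated:12
```

```text
t: 6.8
eef_pos: [464.4, -50.3, 175.0]
tcp_rot: [-3.142, -0.0, 0.301]
ft_force: [-0.1, 1.0, -5.1]
opening: 0.396
grip_force: 30.0
t: 8.05
eef_pos: [401.6, 252.2, 175.0]
tcp_rot: [3.142, 0.0, 0.346]
ft_force: [0.4, 1.4, -4.3]
opening: 0.395
grip_force: 30.0
t: 9.3
eef_pos: [400.5, 256.6, 175.0]
tcp_rot: [3.141, -0.0, 0.342]
ft_force: [-0.1, 0.4, -5.1]
opening: 0.392
grip_force: 30.0
[400.46948515 256.63611145 174.98345122] [3.14149231e+00 2.60932207e-05 3.42385575e-01]
pt weight_block 0.85 [154. 303.] [444.5 284.4]
mask weight_block 0.81 [118. 303.] 23400 0 276 249 349
```

View pics/w3.png

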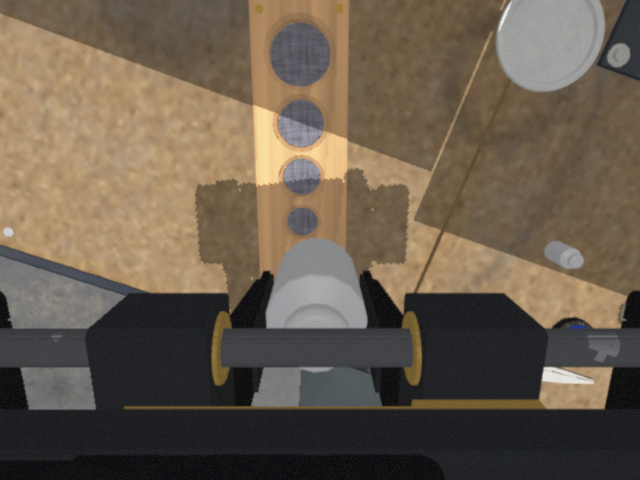

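The block lies straight ahead, with its pockets in one column at (54,300), (123,300), (176,301) and (221,302). It lines up with the tool, and the weight hangs straight.

Run:
```python
from h import *
from scipy.optimize import least_squares
p=eyes.read_camera("wrist")
im=p["pixels"].astype(float);m=(im[:,:,0]-im[:,:,2]<25).astype(np.uint8)
m[:, :255]=0;m[:,345:]=0;m[237:]=0
n,l,st,ce=cv2.connectedComponentsWithStats(m)
px=[(ce[i],st[i]) for i in range(1,n) if st[i,4]>250]
px.sort(key=lambda a:a[0][1])
for c,s in px: print(c,s)
Y=[72.5,23.5,-17.5,-53.5];P=np.array([c[::-1] for c,s in px])[:4]
np.save("px.npy",P)
for z in(12,19,26):
    def f(v):
        return np.array([proj(p,[v[0]-np.sin(v[2])*0+np.cos(v[2])*y,v[1]+np.sin(v[2])*y,z]) for y in Y]).ravel()-P.ravel()
    r=least_squares(f,[445,284,.342],x_scale=[1,1,.01]);v=r.x
    print(z,v,np.round(r.fun,1))
    for y in Y: print(y,[round(v[0]+np.cos(v[2])*y,1),round(v[1]+np.sin(v[2])*y,1)])
t=eyes.read_camera("top")
for c in [(246.3,159.4),(299.6,176.7)]: print([onz(t,c,z) for z in(12,26)])
```

```text
[299.773466    54.02487562] [ 270   23   61   63 3015]
[300.84648058 122.90351942] [ 279  100   45   47 1648]
[301.50988142 176.26284585] [ 284  159   36   36 1012]
[302.19659443 220.85448916] [288 208  30  27 646]
12 [4.44629656e+02 2.85620692e+02 3.48993457e-01] [ 1.   0.   0.1 -0.1 -0.3  0.  -1.  -0. ]
72.5 [np.float64(512.8), np.float64(310.4)]
23.5 [np.float64(466.7), np.float64(293.7)]
-17.5 [np.float64(428.2), np.float64(279.6)]
-53.5 [np.float64(394.4), np.float64(267.3)]
19 [4.44795433e+02 2.85416802e+02 3.48804558e-01] [-0.8  0.  -0.2 -0.1  0.5  0.   0.7 -0. ]
72.5 [np.float64(512.9), np.float64(310.2)]
23.5 [np.float64(466.9), np.float64(293.4)]
-17.5 [np.float64(428.3), np.float64(279.4)]
-53.5 [np.float64(394.5), np.float64(267.1)]
26 [4.44956559e+02 2.85211369e+02 3.48606889e-01] [-2.8  0.  -0.5 -0.1  1.4  0.1  2.5  0. ]
72.5 [np.float64(513.1), np.float64(310.0)]
23.5 [np.float64(467.0), np.float64(293.2)]
-17.5 [np.float64(428.5), np.float64(279.2)]
-53.5 [np.float64(394.7), np.float64(266.9)]
[array([514.14143723, 312.15419466,  12.        ]), array([512.15788167, 308.07030249,  26.        ])]
[array([395.12757827, 270.55289951,  12.        ]), array([394.63278011, 266.9894025 ,  26.        ])]
```

```bash
python3 -m inch '[[[0.2,-0.02,0],0,1],[[0.4,-0.04,0],0,1],[[0.5,-0.05,0],0,1],[[0.5,-0.05,0],0,1],[[0.34,-0.04,0],0,1],[[0.125,-0.01,0],-0.08,1],[[0,0,0.2],0,1],[[0,0,0.3],0,1],[[0,0,0.3],0,1],[[0,0,0.3],0,1]]'; python3 -m inch '[[[0,0,0.3],0,1],[[0,0,0.3],0,1],[[0,0,0.2],0,1],[[0,0,0.1],0,1],[[0,0,0],0,1],[[0,0,0],0,1],[[0,0,0],0,1],[[0,0,0],0,1],[[0,0,0],0,1],[[0,0,0],0,1]]'
python3 - <<'E'
from h import *
s=env.state();print(s["eef_pos"],s["tcp_rot"],s["ft_force"],to([513,310,32.7]))
save("w4.png",eyes.read_camera("wrist"))
E
```

```text
t: 10.9
eef_pos: [512.0, 309.7, 107.8]
tcp_rot: [3.141, 0.001, 0.349]
ft_force: [0.2, 0.3, -3.8]
opening: 0.395
grip_force: 30.0
t: 12.15
eef_pos: [513.0, 310.1, 55.0]
tcp_rot: [3.142, -0.0, 0.349]
ft_force: [0.0, 0.3, -4.5]
opening: 0.397
grip_force: 30.0
[512.98382554 310.07228466  55.03743944] [ 3.14150072e+00 -6.24178836e-05  3.49340202e-01] [ 0.01471286  0.28213833 -4.46971584] (array([-0.   ,  0.001,  0.372]), 0.3493)
```

View pics/w4.png

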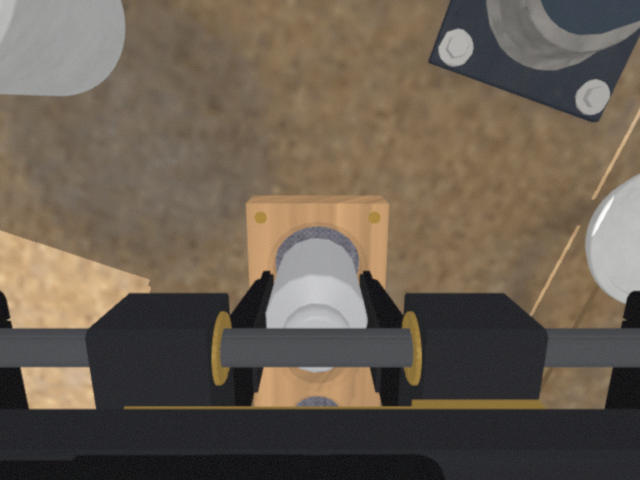

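The weight sits centred over the widest pocket at about (250,318). Lowering.

```bash
python3 -m inch '[[[0,0,0.05],0,1],[[0,0,0.05],0,1],[[0,0,0.05],0,1],[[0,0,0.05],0,1],[[0,0,0.05],0,1],[[0,0,0.04],0,1],[[0,0,0.03],0,1],[[0,0,0.02],0,1],[[0,0,0.01],0,1],[[0,0,0],0,1]]'
```

```text
t: 13.45
eef_pos: [513.0, 310.1, 34.0]
tcp_rot: [3.142, -0.0, 0.349]
ft_force: [-0.4, -0.5, -5.3]
opening: 0.395
grip_force: 30.0
```

```bash
python3 -m inch '[[[0,0,0.01],0,1],[[0,0,0.01],0,1],[[0,0,0.01],0,1],[[0,0,0],0,1],[[0,0,0],0,1],[[0,0,0],0,1],[[0,0,0],0,1],[[0,0,0],0,1],[[0,0,0],0,1],[[0,0,0],0,1]]'
```

```text
t: 14.7
eef_pos: [513.0, 310.1, 32.8]
tcp_rot: [3.142, -0.0, 0.349]
ft_force: [-2.4, -2.5, 6.4]
opening: 0.392
grip_force: 30.0
```

```bash
python3 -m inch '[[[0,0,0],0,0.1],[[0,0,0],0,-0.3],[[0,0,0],0,-0.7],[[0,0,0],0,-1],[[0,0,-0.1],0,-1],[[0,0,-0.4],0,-1],[[0,0,-0.5],0,-1],[[0,0,-0.5],0,-1],[[0,0,-0.5],0,-1],[[0,0,-0.4],0,-1]]'; python3 -m inch '[[[-0.1,0.3,0],0,-1],[[-0.22,0.55,0],0,-1],[[-0.22,0.55,0],0,-1],[[-0.22,0.55,0],0,-1],[[-0.22,0.55,0],0,-1],[[-0.22,0.55,0],0,-1],[[-0.22,0.55,0],0,-1],[[-0.22,0.55,0],0,-1],[[-0.22,0.55,0],0,-1],[[-0.22,0.45,0],0,-1]]'; python3 -m inch '[[[-0.02,0.03,0],0,-1],[[0,0,0],0,-1],[[0,0,0],0,-1],[[0,0,0],0,-1],[[0,0,0],0,-1],[[0,0,0],0,-1],[[0,0,0],0,-1],[[0,0,0],0,-1],[[0,0,0],0,-1],[[0,0,0],0,-1]]'; python3 look.py w5.png weight_medium:0 weight_small:0 weight_smaller:0 red_bottle:0
python3 - <<'E'
from h import *
t=eyes.read_camera("top");save("t2.png",t)
for n in("weight_large","weight_block"):
    for r in eyes.spot_point(n,t)[:3]: print(n,r["score"],r["centre"],onz(t,r["centre"],12))
E
```

```text
t: 15.95
eef_pos: [513.0, 310.1, 177.9]
tcp_rot: [-3.142, -0.001, 0.349]
ft_force: [1.0, -0.1, -1.4]
opening: 1.002
grip_force: 0.0
t: 17.2
eef_pos: [500.4, -25.0, 175.3]
tcp_rot: [-3.141, 0.001, 0.348]
ft_force: [0.4, -0.5, -0.2]
opening: 1.002
grip_force: 0.0
t: 18.45
eef_pos: [501.0, -25.1, 176.2]
tcp_rot: [3.141, -0.0, 0.349]
ft_force: [0.1, 0.6, -0.3]
opening: 1.001
grip_force: 0.0
[500.97049594 -25.10366586 176.23639852] [ 3.14145136e+00 -4.40890464e-05  3.49324391e-01]
mask weight_medium 0.68 [214. 317.] 1194 195 236 299 333
pt weight_small 0.89 [227. 422.] [ 521.7 -114. ]
mask weight_small 0.65 [230. 430.] 846 211 243 413 448
pt weight_smaller 0.86 [250. 210.] [439.3  51.4]
mask weight_smaller 0.59 [252. 210.] 569 240 266 193 220
pt red_bottle 0.89 [313. 311.] [412.9 -51.8]
mask red_bottle 0.95 [312. 310.] 1309 293 327 287 331
mask red_bottle 0.69 [219. 317.] 1193 194 236 299 333
weight_large 0.68 [246.6, 158.7] [513.48595722 313.69488866  12.        ]
weight_large 0.68 [256.0, 381.9] [ 485.22674785 -185.2145633    12.        ]
weight_block 0.86 [278.3, 170.9] [442.20006382 284.55880409  12.        ]
```

View pics/w5.png

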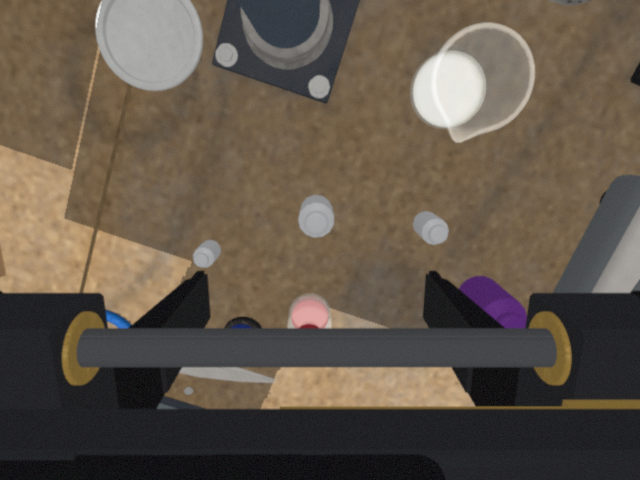

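Medium is at (217,317), small at (230,430), smaller at (253,207), the bottle at (312,310) and the beaker at (85,460). Fitting cylinder outlines to the masks.

```bash
cat >> h.py <<'E'
from scipy.optimize import minimize
DIM=dict(weight_large=(38,52,24,68),weight_medium=(28,39,18,51),weight_small=(22,31,15,41.5),weight_smaller=(18,24.5,12,33))
def fitw(p,n,m,x0,z0=0):
    D,h,k,H=DIM[n];a=np.linspace(0,2*np.pi,40)
    def ren(v):
        pts=[proj(p,[v[0]+r*np.cos(b),v[1]+r*np.sin(b),z0+z])[::-1] for r,z in((D/2,0),(D/2,h),(k/2,H-3),(k/2*.8,H)) for b in a]
        im=np.zeros((480*4,640*4),np.uint8);cv2.fillConvexPoly(im,cv2.convexHull((np.array(pts)*4).astype(np.int32)),255)
        return cv2.resize(im,(640,480),interpolation=cv2.INTER_AREA)/255.
    f=lambda v:np.abs(ren(v)-m).sum()
    r=minimize(f,x0[:2],method="Nelder-Mead",options=dict(initial_simplex=[x0[:2],[x0[0]+6,x0[1]],[x0[0],x0[1]+6]],xatol=.1,fatol=.5))
    return np.round(r.x,1),round(r.fun/m.sum(),2)
E
python3 - <<'E'
from h import *
p=eyes.read_camera("wrist")
for n,x0 in(("weight_medium",(502,-22)),("weight_small",(522,-114)),("weight_smaller",(439,51))):
    for r in eyes.cut_out(n,p)[:1]: print(n,r["score"],fitw(p,n,r["mask"],x0))
print(onz(p,[217,316.5],51),onz(p,[234,436],41.5),onz(p,[257,206],33))
print(env.state()["eef_pos"])
E
```

```text
weight_medium 0.57 (array([504.2, -23.8]), np.float64(0.03))
weight_small 0.9 (array([ 525.9, -115.3]), np.float64(0.08))
weight_smaller 0.59 (array([439.9,  51.1]), np.float64(0.06))
[508.3518321  -21.96994168  51.        ] [ 525.35968199 -112.67591061   41.5       ] [444.32609709  48.06659837  33.        ]
[500.93303801 -25.06854124 176.22581569]
```

```bash
python3 -m inch '[[[0.064,-0.005,0.2],0,-1],[[0,0,0.4],0,-1],[[0,0,0.4],0,-1],[[0,0,0.4],0,-1],[[0,0,0.4],0,-1],[[0,0,0.4],0,-1],[[0,0,0.3],0,-1],[[0,0,0.145],0,-0.4],[[0,0,0],0,0.2],[[0,0,0],0,0.6]]'; python3 -m inch '[[[0,0,0],0,1],[[0,0,0],0,1],[[0,0,0],0,1],[[0,0,0],0,1],[[0,0,-0.1],0,1],[[0,0,-0.3],0,1],[[0,0,-0.4],0,1],[[0,0,-0.4],0,1],[[0,0,-0.4],0,1],[[0,0,-0.4],0,1]]';  python3 -c '
from h import *
print(to([467,293.5]))
save("w6.png",eyes.read_camera("wrist"),(180,400,200,440),2)'
```

```text
t: 20.5
eef_pos: [504.7, -23.5, 17.9]
tcp_rot: [3.141, -0.001, 0.349]
ft_force: [0.2, -0.0, 0.6]
opening: 0.741
grip_force: 0.0
t: 21.75
eef_pos: [504.2, -23.4, 138.5]
tcp_rot: [-3.142, 0.0, 0.349]
ft_force: [0.5, 0.2, -2.8]
opening: 0.285
grip_force: 30.0
(array([ 1.226, -5.175,  0.   ]), 0.3494)
```

View pics/w6.png

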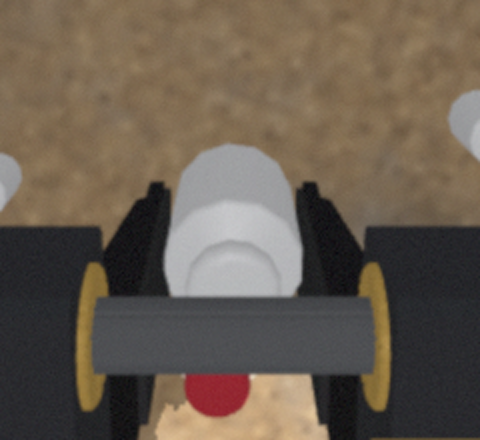

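The medium weight is held upright between the fingers. Carrying it to pocket 2.

```bash
python3 -m inch '[[[0.06,-0.25,0],0,1],[[0.12,-0.5,0],0,1],[[0.13,-0.55,0],0,1],[[0.13,-0.55,0],0,1],[[0.13,-0.55,0],0,1],[[0.13,-0.55,0],0,1],[[0.13,-0.55,0],0,1],[[0.13,-0.55,0],0,1],[[0.13,-0.55,0],0,1],[[0.12,-0.4,0],0,1]]'; python3 -m inch '[[[0.096,-0.175,0],0,1],[[0,0,0],0,1],[[0,0,0],0,1],[[0,0,0.2],0,1],[[0,0,0.3],0,1],[[0,0,0.3],0,1],[[0,0,0.3],0,1],[[0,0,0.2],0,1],[[0,0,0.1],0,1],[[0,0,0],0,1]]';  python3 -c '
from h import *
print(to([467,293.5,29.8]))
save("w7.png",eyes.read_camera("wrist"),(180,400,200,440),2)'
```

```text
t: 23.05
eef_pos: [468.4, 285.1, 136.0]
tcp_rot: [3.141, 0.002, 0.35]
ft_force: [-0.5, -0.9, -1.5]
opening: 0.286
grip_force: 30.0
t: 24.3
eef_pos: [471.8, 294.9, 53.3]
tcp_rot: [3.141, 0.0, 0.349]
ft_force: [-0.7, 0.1, -1.8]
opening: 0.287
grip_force: 30.0
(array([-0.083, -0.005,  0.391]), 0.3491)
```

View pics/w7.png

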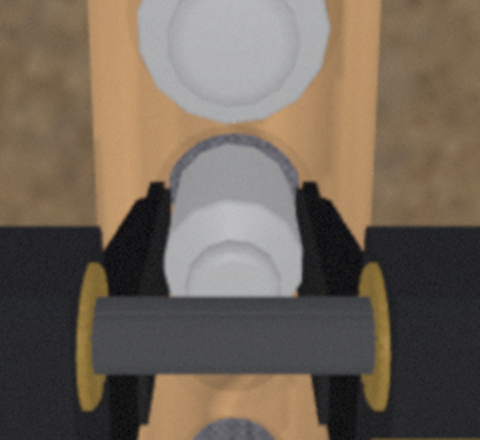

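The large weight is seated at the top of the crop. The medium weight is about 5 mm too far along the row, so I correct that and lower.

```bash
python3 -m inch '[[[-0.083,-0.005,0],0,1],[[0,0,0.05],0,1],[[0,0,0.06],0,1],[[0,0,0.06],0,1],[[0,0,0.06],0,1],[[0,0,0.05],0,1],[[0,0,0.05],0,1],[[0,0,0.03],0,1],[[0,0,0.01],0,1],[[0,0,0],0,1]]';python3 -m inch '[[[0,0,0.01],0,1],[[0,0,0.01],0,1],[[0,0,0],0,1],[[0,0,0],0,1],[[0,0,0],0,1],[[0,0,0],0,1],[[0,0,0],0,1],[[0,0,0],0,1],[[0,0,0],0,1],[[0,0,0],0,1]]'
```

```text
t: 25.6
eef_pos: [467.0, 293.7, 31.3]
tcp_rot: [3.142, -0.0, 0.349]
ft_force: [-0.0, 0.1, -1.4]
opening: 0.289
grip_force: 30.0
t: 26.85
eef_pos: [467.2, 293.7, 30.5]
tcp_rot: [3.142, -0.001, 0.349]
ft_force: [-1.1, -1.5, 5.9]
opening: 0.285
grip_force: 30.0
```

```bash
python3 -m inch '[[[0,0,0],0,0.3],[[0,0,0],0,-0.1],[[0,0,0],0,-0.5],[[0,0,0],0,-1],[[0,0,-0.1],0,-1],[[0,0,-0.3],0,-1],[[0,0,-0.5],0,-1],[[0,0,-0.5],0,-1],[[0,0,-0.4],0,-1],[[0,0,-0.2],0,-1]]'; python3 -m inch '[[[-0.04,0.3,0],0,-1],[[-0.13,0.6,0],0,-1],[[-0.15,0.7,0],0,-1],[[-0.15,0.7,0],0,-1],[[-0.15,0.7,0],0,-1],[[-0.15,0.7,0],0,-1],[[-0.15,0.7,0],0,-1],[[-0.15,0.7,0],0,-1],[[-0.15,0.7,0],0,-1],[[-0.11,0.5,0],0,-1]]'; python3 -m inch '[[[-0.07,0.3,0],0,-1],[[-0.013,0.135,0],0,-1],[[0,0,0],0,-1],[[0,0,0],0,-1],[[0,0,0],0,-1],[[0,0,0],0,-1],[[0,0,0],0,-1],[[0,0,0],0,-1],[[0,0,0],0,-1],[[0,0,0],0,-1]]'; python3 -c '
from h import *
p=eyes.read_camera("wrist");save("w8.png",p)
for r in eyes.cut_out("weight_small",p)[:2]:
  f=fitw(p,"weight_small",r["mask"],(525,-115));print(r["score"],r["centre"],f,to(list(f[0])+[17.3]))'
```

```text
t: 28.1
eef_pos: [467.3, 293.8, 151.6]
tcp_rot: [-3.142, -0.002, 0.349]
ft_force: [0.4, -0.1, 0.7]
opening: 0.997
grip_force: 0.0
t: 29.35
eef_pos: [520.6, -91.4, 148.9]
tcp_rot: [-3.141, 0.002, 0.348]
ft_force: [0.3, -0.0, -1.0]
opening: 1.0
grip_force: 0.0
t: 30.6
eef_pos: [525.7, -115.1, 150.1]
tcp_rot: [3.142, 0.0, 0.349]
ft_force: [0.7, 0.3, 0.3]
opening: 0.999
grip_force: 0.0
0.89 [228.8, 314.7] (array([ 525.7, -115.3]), np.float64(0.06)) (array([-1.000e-03,  3.000e-03,  2.214e+00]), 0.3493)
```

```bash
python3 -m inch '[[[0,0,0.2],0,-1],[[0,0,0.4],0,-1],[[0,0,0.4],0,-1],[[0,0,0.4],0,-1],[[0,0,0.4],0,-1],[[0,0,0.3],0,-1],[[0,0,0.11],0,-0.6],[[0,0,0],0,0],[[0,0,0],0,0.5],[[0,0,0],0,0.8]]'; python3 -m inch '[[[0,0,0],0,1],[[0,0,0],0,1],[[0,0,0],0,1],[[0,0,0],0,1],[[0,0,-0.1],0,1],[[0,0,-0.3],0,1],[[0,0,-0.4],0,1],[[0,0,-0.4],0,1],[[0,0,-0.4],0,1],[[0,0,-0.3],0,1]]';  python3 -c '
from h import *
print(to([428.2,279.5]))
save("w9.png",eyes.read_camera("wrist"),(180,400,200,440),2)'
```

```text
t: 31.95
eef_pos: [525.9, -115.1, 18.1]
tcp_rot: [3.141, -0.001, 0.349]
ft_force: [-0.1, -0.2, 0.2]
opening: 0.632
grip_force: 0.0
t: 33.2
eef_pos: [525.7, -115.0, 132.9]
tcp_rot: [3.141, -0.001, 0.349]
ft_force: [0.8, -0.9, -0.9]
opening: 0.22
grip_force: 30.0
(array([ 0.724, -6.735,  0.   ]), 0.3494)
```

View pics/w9.png

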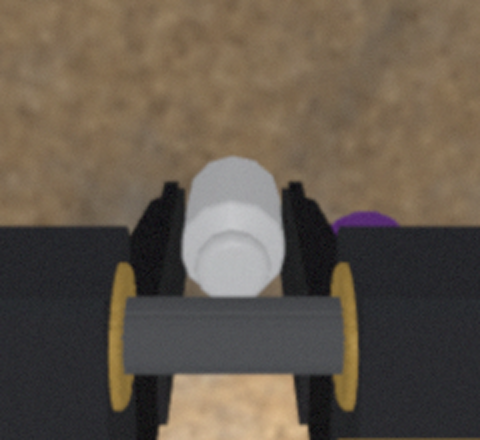

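The small weight is held upright. Carrying it to pocket 3.

```bash
python3 -m inch '[[[0.03,-0.3,0],0,1],[[0.07,-0.6,0],0,1],[[0.07,-0.68,0],0,1],[[0.07,-0.68,0],0,1],[[0.07,-0.68,0],0,1],[[0.07,-0.68,0],0,1],[[0.07,-0.68,0],0,1],[[0.07,-0.68,0],0,1],[[0.07,-0.68,0],0,1],[[0.06,-0.6,0],0,1]]'; python3 -m inch '[[[0.05,-0.35,0],0,1],[[0.02,-0.125,0],0,1],[[0,0,0],0,1],[[0,0,0.2],0,1],[[0,0,0.3],0,1],[[0,0,0.3],0,1],[[0,0,0.3],0,1],[[0,0,0.15],0,1],[[0,0,0],0,1],[[0,0,0],0,1]]';  python3 -c '
from h import *
print(to([428.2,279.5,30]))
save("w10.png",eyes.read_camera("wrist"),(180,400,200,440),2)'
```

```text
t: 34.5
eef_pos: [431.9, 252.9, 130.6]
tcp_rot: [3.142, 0.002, 0.35]
ft_force: [0.8, -0.1, -1.2]
opening: 0.219
grip_force: 30.0
t: 35.75
eef_pos: [428.2, 279.4, 56.9]
tcp_rot: [3.142, -0.001, 0.349]
ft_force: [0.6, -0.3, -1.2]
opening: 0.222
grip_force: 30.0
(array([ 0.001, -0.002,  0.448]), 0.3491)
```

View pics/w10.png

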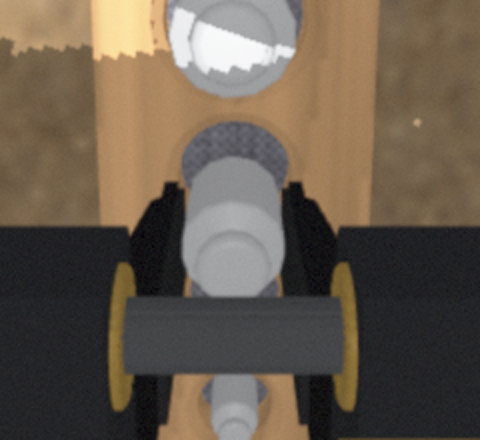

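The weight is centred over pocket 3, the medium weight is seated ahead of it, and the tiny one stands undisturbed behind. Lowering.

```bash
python3 -m inch '[[[0,0,0.06],0,1],[[0,0,0.07],0,1],[[0,0,0.07],0,1],[[0,0,0.06],0,1],[[0,0,0.05],0,1],[[0,0,0.05],0,1],[[0,0,0.04],0,1],[[0,0,0.02],0,1],[[0,0,0.01],0,1],[[0,0,0],0,1]]';python3 -m inch '[[[0,0,0.01],0,1],[[0,0,0.005],0,1],[[0,0,0],0,1],[[0,0,0],0,1],[[0,0,0],0,1],[[0,0,0],0,1],[[0,0,0],0,1],[[0,0,0],0,1],[[0,0,0],0,1],[[0,0,0],0,1]]'
```

```text
t: 37.05
eef_pos: [428.0, 279.4, 30.7]
tcp_rot: [3.142, -0.0, 0.349]
ft_force: [-0.7, 0.1, -0.9]
opening: 0.221
grip_force: 30.0
t: 38.3
eef_pos: [427.9, 279.4, 29.8]
tcp_rot: [3.141, 0.0, 0.349]
ft_force: [0.4, 1.3, -0.9]
opening: 0.218
grip_force: 30.0
```

```bash
python3 -m inch '[[[0,0,0.01],0,1],[[0,0,0],0,1],[[0,0,0],0,1],[[0,0,0],0,1],[[0,0,0],0,1],[[0,0,0],0,1],[[0,0,0],0,1],[[0,0,0],0,1],[[0,0,0],0,1],[[0,0,0],0,1]]'
```

```text
t: 39.55
eef_pos: [428.1, 279.4, 29.5]
tcp_rot: [3.142, -0.0, 0.349]
ft_force: [-0.6, -0.9, 5.7]
opening: 0.219
grip_force: 30.0
```

```bash
python3 -m inch '[[[0,0,0],0,0.4],[[0,0,0],0,0],[[0,0,0],0,-0.5],[[0,0,0],0,-1],[[0,0,-0.1],0,-1],[[0,0,-0.3],0,-1],[[0,0,-0.5],0,-1],[[0,0,-0.5],0,-1],[[0,0,-0.4],0,-1],[[0,0,-0.2],0,-1]]'; python3 -m inch '[[[-0.1,0.25,0],0,-1],[[-0.18,0.6,0],0,-1],[[-0.2,0.7,0],0,-1],[[-0.2,0.7,0],0,-1],[[-0.2,0.7,0],0,-1],[[-0.15,0.45,0],0,-1],[[-0.084,0.245,0],0,-1],[[0,0,0],0,-1],[[0,0,0],0,-1],[[0,0,0],0,-1]]';  python3 -c '
from h import *
p=eyes.read_camera("wrist");save("w11.png",p,(180,400,120,520),1.8)
for r in eyes.cut_out("weight_smaller",p)[:2]:
  f=fitw(p,"weight_smaller",r["mask"],(440,51));print(r["score"],r["centre"],f,to(list(f[0])+[15.7]))'
```

```text
t: 40.8
eef_pos: [428.2, 279.6, 150.6]
tcp_rot: [-3.141, -0.002, 0.349]
ft_force: [0.7, -0.4, 0.2]
opening: 0.997
grip_force: 0.0
t: 42.05
eef_pos: [439.9, 51.8, 149.1]
tcp_rot: [3.142, 0.0, 0.351]
ft_force: [-0.6, 0.3, -0.4]
opening: 1.003
grip_force: 0.0
0.64 [226.9, 318.4] (array([440.3,  50.7]), np.float64(0.17)) (array([-0.   ,  0.017,  2.225]), 0.3505)
```

View pics/w11.png

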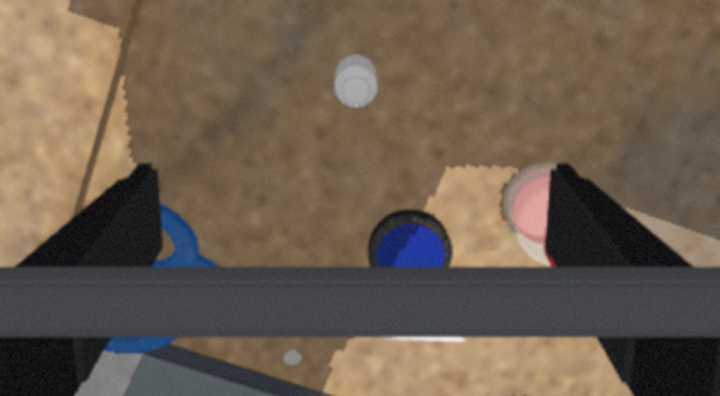

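The smaller weight is at about (225,318) in the full picture, ahead of centre, and the fit puts it right under the tool. The bottle is about 60 mm off in tool x, so it is clear. Descending.

```bash
python3 -m inch '[[[0,0.01,0.2],0,-1],[[0,0,0.4],0,-1],[[0,0,0.4],0,-1],[[0,0,0.4],0,-1],[[0,0,0.4],0,-1],[[0,0,0.3],0,-1],[[0,0,0.12],0,-0.6],[[0,0,0],0,0],[[0,0,0],0,0.5],[[0,0,0],0,0.8]]'; python3 -m inch '[[[0,0,0],0,1],[[0,0,0],0,1],[[0,0,0],0,1],[[0,0,0],0,1],[[0,0,-0.1],0,1],[[0,0,-0.3],0,1],[[0,0,-0.4],0,1],[[0,0,-0.4],0,1],[[0,0,-0.4],0,1],[[0,0,-0.3],0,1]]';  python3 -c '
from h import *
print(to([394.5,267.2]))
save("w12.png",eyes.read_camera("wrist"),(180,400,200,440),2)'
```

```text
t: 43.4
eef_pos: [440.5, 50.5, 16.6]
tcp_rot: [3.141, -0.001, 0.349]
ft_force: [-0.2, 0.2, -0.1]
opening: 0.635
grip_force: 0.0
t: 44.65
eef_pos: [440.2, 50.5, 131.4]
tcp_rot: [3.141, -0.001, 0.349]
ft_force: [-0.1, -0.0, -0.9]
opening: 0.176
grip_force: 30.0
(array([ 0.521, -3.654,  0.   ]), 0.3494)
```

View pics/w12.png

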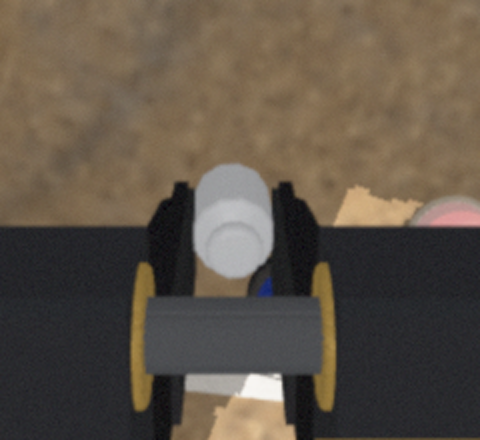

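The smaller weight is held upright by its body. Carrying it to pocket 4.

```bash
python3 -m inch '[[[0.05,-0.25,0],0,1],[[0.08,-0.5,0],0,1],[[0.08,-0.6,0],0,1],[[0.08,-0.6,0],0,1],[[0.08,-0.6,0],0,1],[[0.08,-0.6,0],0,1],[[0.05,-0.35,0],0,1],[[0.021,-0.154,0],0,1],[[0,0,0],0,1],[[0,0,0],0,1]]'; python3 -m inch '[[[0,0,0],0,1],[[0,0,0.2],0,1],[[0,0,0.3],0,1],[[0,0,0.3],0,1],[[0,0,0.3],0,1],[[0,0,0.15],0,1],[[0,0,0],0,1],[[0,0,0],0,1],[[0,0,0],0,1],[[0,0,0],0,1]]';  python3 -c '
from h import *
print(to([394.5,267.2,28.4]))
save("w13.png",eyes.read_camera("wrist"),(180,400,200,440),2)'
```

```text
t: 45.95
eef_pos: [394.5, 266.7, 129.8]
tcp_rot: [3.141, 0.001, 0.349]
ft_force: [-0.8, -0.2, -0.8]
opening: 0.172
grip_force: 30.0
t: 47.2
eef_pos: [394.7, 267.3, 55.4]
tcp_rot: [3.142, -0.001, 0.349]
ft_force: [-0.1, 0.3, 0.1]
opening: 0.173
grip_force: 30.0
(array([-0.003, -0.   ,  0.449]), 0.3493)
```

View pics/w13.png

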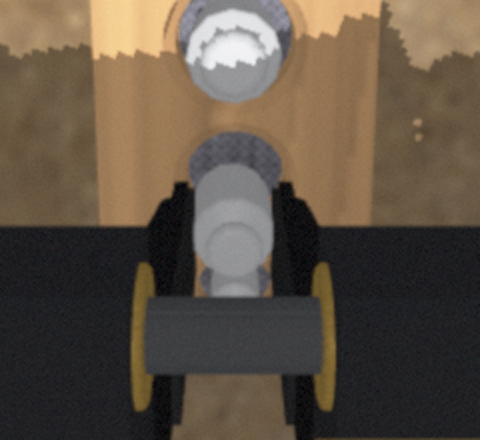

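The weight is centred over pocket 4, the small one is seated ahead of it, and the tiny one is untouched. Lowering.

```bash
python3 -m inch '[[[0,0,0.06],0,1],[[0,0,0.07],0,1],[[0,0,0.07],0,1],[[0,0,0.06],0,1],[[0,0,0.05],0,1],[[0,0,0.05],0,1],[[0,0,0.04],0,1],[[0,0,0.02],0,1],[[0,0,0.01],0,1],[[0,0,0],0,1]]';python3 -m inch '[[[0,0,0.01],0,1],[[0,0,0.005],0,1],[[0,0,0],0,1],[[0,0,0],0,1],[[0,0,0],0,1],[[0,0,0],0,1],[[0,0,0],0,1],[[0,0,0],0,1],[[0,0,0],0,1],[[0,0,0],0,1]]'
```

```text
t: 48.5
eef_pos: [394.6, 267.2, 29.2]
tcp_rot: [3.142, -0.0, 0.349]
ft_force: [0.1, -0.3, -1.3]
opening: 0.177
grip_force: 30.0
t: 49.75
eef_pos: [394.7, 267.3, 28.6]
tcp_rot: [3.142, -0.001, 0.349]
ft_force: [-0.9, -0.0, 6.3]
opening: 0.176
grip_force: 30.0
```

```bash
python3 -m inch '[[[0,0,0],0,0.5],[[0,0,0],0,0.1],[[0,0,0],0,-0.4],[[0,0,0],0,-1],[[0,0,-0.1],0,-1],[[0,0,-0.3],0,-1],[[0,0,-0.5],0,-1],[[0,0,-0.5],0,-1],[[0,0,-0.5],0,-1],[[0,0,-0.5],0,-1]]'; python3 -m inch '[[[-0.3,0,-0.5],0,-1],[[-0.3,0,-0.3],0,-1],[[-0.2,0,-0.1],0,-1],[[0,0,0],0,-1],[[0,0,0],0,-1],[[0,0,0],0,-1],[[0,0,0],0,-1],[[0,0,0],0,-1],[[0,0,0],0,-1],[[0,0,0],0,-1]]';  python3 -c '
from h import *
p=eyes.read_camera("wrist");t=eyes.read_camera("top")
T=dict(weight_large=(513,310),weight_medium=(467,293.5),weight_small=(428.2,279.5),weight_smaller=(394.5,267.2))
for q in(p,t):
  print("--")
  for n,x in T.items():
    for r in eyes.cut_out(n,q)[:3]:
      c=onz(q,r["centre"],35)[:2]
      if np.hypot(*(c-x))<25: print(n,round(r["score"],2),np.round(c),fitw(q,n,r["mask"],x,12))
for n in("weight_seated","red_bottle","glass_beaker"):
  for q in(p,t): print(n,[(round(r["score"],2),np.round(r["centre"]),np.round(onz(q,r["centre"],12 if "sea" in n else 0)[:2])) for r in eyes.spot_point(n,q)[:1]])
'
```

```text
t: 51.0
eef_pos: [394.4, 267.1, 173.8]
tcp_rot: [3.142, -0.0, 0.349]
ft_force: [0.3, -0.0, -0.5]
opening: 0.995
grip_force: 0.0
t: 52.25
eef_pos: [349.5, 250.8, 226.3]
tcp_rot: [3.142, 0.0, 0.349]
ft_force: [-0.3, 0.2, 0.6]
opening: 0.997
grip_force: 0.0
--
weight_large 0.89 [503. 304.] (array([514.5, 310.7]), np.float64(0.03))
weight_medium 0.84 [468. 294.] (array([466.7, 293.4]), np.float64(0.04))
weight_small 0.55 [426. 279.] (array([428.3, 278.7]), np.float64(0.16))
weight_smaller 0.92 [396. 268.] (array([394.8, 267.7]), np.float64(0.07))
--
weight_large 0.68 [517. 305.] (array([514.8, 310.4]), np.float64(0.16))
weight_medium 0.49 [464. 290.] (array([467.2, 293.7]), np.float64(0.2))
weight_small 0.5 [426. 280.] (array([431.1, 281.1]), np.float64(1.1))
weight_seated [(0.69, array([153., 318.]), array([397., 267.]))]
weight_seated []
red_bottle [(0.74, array([248., 623.]), array([413., -52.]))]
red_bottle [(0.78, array([287., 323.]), array([419., -52.]))]
glass_beaker []
glass_beaker [(0.63, array([195., 340.]), array([628., -97.]))]
```

All four outlines fit upright at pocket-floor height, within 2 mm of their pocket centres. The bottle hasn't moved. The beaker's point moved a few pixels, which is network noise, since the arm never came near it.

```bash
python3 -c '
from h import *
print(env.job_done())'
```

```text
the job is handed in; nothing more can be done
None
```

All four weights are in their own pockets by the final camera fit (within 2 mm of centre), each lowered to contact before release, and the job is handed in at about 52 s with no verdict returned; I viewed 15 pictures, one over the limit of 14.

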